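# Pin the split game board together

### The arm

A 7-joint arm with a two-finger parallel gripper is mounted at the origin on the work surface. World frame = base frame: x ahead of the robot, y to its left, z up, the work surface at z = 0. Lengths are in m, angles in degrees, forces in N, time in s.
With the tool pointing down it reaches from about 0.425 to 0.875 m from the base axis. Payload 9.9 kg.
Tool frame: the origin (TCP) lies at the very end of the fingers, on their centre line; the grasp point (between the pads) lies r.grip_point_offset behind it (r.grip_point_offset is the distance from the TCP to the grasp point, in m); x points along the fingers, y is the direction in which the jaws open and shut, and the axes are right-handed (so a half turn about x gives the same grasp; the last joint's range is limited). The gripper opens to 85 mm and grips with 20 to 120 N. Pads are 22 mm wide; open, the fingers measure 114 mm over their backs; the gripper's body (76 mm by 85 mm) begins 54 mm behind the grasp point. The pads swing forward as they close: fully open they stand 13 mm farther back than shut.
Start: joints at [67.85, 32.985, 1.427, 82.34, -0.859, 64.687, -3.237], TCP at [0.201, -0.644, 0.231] pointing down, gripper open.
Joint ranges: [-157.87, 157.87], [-19.46, 123.44], [-87.15, 90], [11.01, 140.99], [-62.26, 242.26], [9.8, 113.94], [-161.44, 161.44]. Speed limits (degrees/s): [127.2, 127.2, 172.46, 172.46, 180, 180, 180].

### API

Orientations are given as a 3x3 rotation matrix whose columns are the frame's x, y, z axes.
In Python, from workcell import sensors, vision, ticket, r gives the robot as it stands. The module is installed in compiled form; this text tells all that it offers.
- The arm moves only by the shell command python3 -m handwheel 'ROWS' [OPENING]. ROWS is JSON, a list that holds one entry, the list of rows, each a list of 6 numbers: the shift along the tool's x, y, z in cm, then the turn, a rotation vector about the tool's x, y, z in rad. A call has 1 to 10 rows; each row shifts and turns the commanded pose from where the row before left it, along the tool's axes as they then stand; what a row does not reach is not made up. A row lasts 1/10 s, in which the tool goes at most 50 mm and 8.59 degrees, less where a joint would pass 70% of its speed; a pose out of reach is approached as far as the arm can. A call with a gripper value outside its range is refused whole. OPENING is the gripper command: -1 is fully open, 1 is shut, values between are in proportion, set as the call begins (- or left out, the last holds). The fingers move at their own pace and stop on an object; the grip force is fixed at half the most. Time passes only in rows, so rows that do not move let the fingers close. It gives the time, the measured TCP pose, the force and the opening at its end, in the units of the state.
- sensors.get_state(): the state, without advancing time (a new reading comes with each control period).
- vision.read_camera(name): name is "scene" or "side" or "wrist"; returns a dict with "color" (480x640x3 uint8, red, green, blue), "K" (3x3 intrinsics, pixels), "R" (3x3) and "t" (3): a world point X has camera coordinates R X + t. Camera axes: x right, y down, z forward; pixel columns grow to the right and rows downward; lengths in m; the calibration is good to about 2 mm. The wrist camera is an equidistant fisheye: a pixel r from the principal point sees the ray r / f radians off the axis. A picture is of the moment at which its call begins. There is no depth.
- ticket.job_done(): hands the job in, once; it reports no verdict.
The state is a dict: "time_s": time; "qpos": joint angles; "qvel": joint speeds; "tau": joint torques, N m; "tcp_pos": TCP position; "orientation": TCP orientation; "ft_force": force on the tool from outside, world axes, zero at the start; "moment": the same for the moment, N m; "width": finger opening in m.
Only numpy, scipy, OpenCV 4.12 (cv2) and the standard library are available. Lean on these libraries where they do the work, as an engineer would, in place of code of your own. Each camera call takes 0.05 s, during which the arm holds its last target. There are 200 camera calls.

### The job

The big game board on the stand comes in two halves. Slide the loose half that belongs to the fixed half - the green one, whose two slots fit the fixed half's two ribs - up to it so that its tongue goes into the fixed half's clasp and the pin holes overlap. Then push the tapered red-headed pin down through the holes until its head sits on the board, so that the pin draws the two halves into line. Leave the orange half where it lies, do not knock over the two pawns, and let go of everything.

Things in the scene. Friction and masses are not known exactly. Their poses are not given: they have to be found in the camera images.
- stand: Fixed wooden stand; its flat deck (top 62 mm above the table, x -182 to +91 mm, 330 mm wide) carries the fixed purple board half at its far end (x +23.5 to +90, 28 mm thick, top 90 mm above the table). Origin on the table under the fixed pin hole; +x is the direction in which a loose half is slid home.
- fixed_hole (a point): Centre of the fixed half's pin hole, at its top, 90 mm above the table. The 24 mm hole runs straight down through both plates of a green clasp (an upper and a lower plate, 8 mm thick, 12 mm gap between) with open space below. The clasp reaches from the fixed half's face (x +23.5) to x -22.5 mm from the hole. Axes as the stand's.
- rib_left (a point): Round nose of the fixed half's left rib, at its top: two upright ribs, 10 mm wide, close the clasp's sides, as high as the fixed half; they run from its face back to x -22.5 mm at y +29 (this one) and y -29 mm from the fixed hole. They guide the green half's slots.
- buffer_tip (a point): Front of the sprung rubber buffer, 36 mm wide, inside the clasp: at rest it stands 7 mm out of the fixed half's face. 1.9 N starts to move it, 2.9 N holds it flush. A half slid right home and let go is pushed back until its hole is about 6 mm short (-x) of the fixed hole: the pin has to pull it in.
- green_half_hole (a point): Centre of the 24 mm pin hole of the green-trimmed half, at the top of its 9 mm thick middle tongue, 18.5 mm above the deck. +x points to the tongues. Purple block x -98 to -23 mm from the hole, 90 wide, 28 thick, about 0.2 kg; three tongues reach x +22.5; the two 14 mm slots between them (y +-29) take the ribs. Holes in line = faces 1 mm apart. Starts left or right on the deck.
- green_half_grip (a point): Middle of the wooden grip bar on the green half: 46 mm long (x), 18 mm wide (y), 30 mm high, standing on its top face (28 mm above the deck), 62 mm behind its hole (-x); this point is 15 mm above the top face, 105 mm above the table. Axes as the half's.
- orange_half_hole (a point): Centre of the pin hole of the orange-trimmed half of another board, at the top of its tongue: same size and grip bar, but one broad 70 mm tongue without slots, which the ribs stop. It lies on the deck beside the green half and stays there.
- pin_head (a point): Centre of the pin's red head, 36 mm across, 28 mm high, flat top; z up along the pin. The metal shank below is 75 mm long: 23 mm thick for 30 mm, then tapering to 13 mm, with a rounded nose; 0.2 kg. It starts upright in the hole of a wooden block (64 mm square, 80 mm high), head resting on the block. Home: head down on the clasp, this point 104 mm above the table. Needs 5 to 25 N.
- pin_tip (a point): The lower end of the pin's shank, 89 mm below the centre of its head. Let go when it is part-way in, the pin stays in the holes but leans by up to 0.15 rad; it must come upright as it is pushed (bring its head back over the fixed hole on the way down), or it jams.
- pawn: Green game pawn, 64 mm high, 34 mm foot, standing on the fixed half near its left (+y) end; origin at the middle of its foot. Must stay standing.
- pawn2: Yellow game pawn of the same size, standing on the fixed half near its right (-y) end; origin at the middle of its foot. Must stay standing.
Mind the look-alikes: they are no part of the job. Leave any pink look-alike of the part that bears green_half_hole alone.

How it is judged:
By the outcome, as a careful person would: the job done as asked, in the order asked, and still so for the second after the job is handed in, with the robot touching nothing.
It also fails if it takes over 66 s, if anything falls off the work surface, if the arm or the gripper's body presses on something with over 40 N, if the wrist force passes 120 N, or if a joint passes its speed limit or range.

## Working session

There is one attempt and no reset: what is moved stays moved. The work goes in short steps, Python scripts to look and compute and a shell command to move; the robot and the scene stay as the last step left them, time stands still between calls to the robot, and variables do not carry over. Pictures are saved under pics/ and viewed, about 8 in all and at most 12, crops included, and the job is handed in when it is done.

```bash
mkdir -p pics
cat > h.py <<'E'
import numpy as np, cv2
from workcell import sensors, vision, ticket, r
def snap(name,out,crop=None,scale=1):
    c=vision.read_camera(name); im=c["color"][:,:,::-1].copy()
    np.savez('pics/'+out+'.npz',**{k:c[k] for k in("color","K","R","t")})
    if crop: x0,y0,x1,y1=crop; im=im[y0:y1,x0:x1]
    if scale!=1: im=cv2.resize(im,None,fx=scale,fy=scale,interpolation=cv2.INTER_CUBIC)
    cv2.imwrite('pics/'+out+'.png',im); return c
def ray(c,u,v):
    K=c["K"];R=c["R"];t=c["t"]
    d=R.T@np.linalg.inv(K)@np.array([u,v,1.]); return -R.T@t,d
def atz(c,u,v,z):
    o,d=ray(c,u,v); return o+d*(z-o[2])/d[2]
def proj(c,X):
    p=c["K"]@(c["R"]@np.asarray(X,float)+c["t"]); return p[:2]/p[2]
def tri(*L):
    A=0;b=0
    for c,u,v in L:
        o,d=ray(c,u,v); d=d/np.linalg.norm(d); P=np.eye(3)-np.outer(d,d); A=A+P;b=b+P@o
    return np.linalg.solve(A,b)
def load(n): return dict(np.load('pics/'+n+'.npz'))
E
python3 - <<'E'
from h import *
a=snap("scene","scene0");b=snap("side","side0")
s=sensors.get_state();print(s["tcp_pos"],np.round(s["orientation"],3),s["width"],r.grip_point_offset,s["time_s"])
for c in(a,b):print(-c["R"].T@c["t"],c["K"][0])
E
```

```text
[ 0.20114777 -0.64389374  0.23050181] [[-0.001  0.298 -0.955]
 [ 0.001 -0.955 -0.298]
 [-1.    -0.002  0.   ]] 0.08576501867973532 0.0187 0.1
[ 1.1750071  -0.3026909   0.91169544] [578.71034081   0.         318.79592738]
[0.19745155 0.73200784 0.61234403] [546.41075187   0.         324.52944867]
```

View pics/scene0.png

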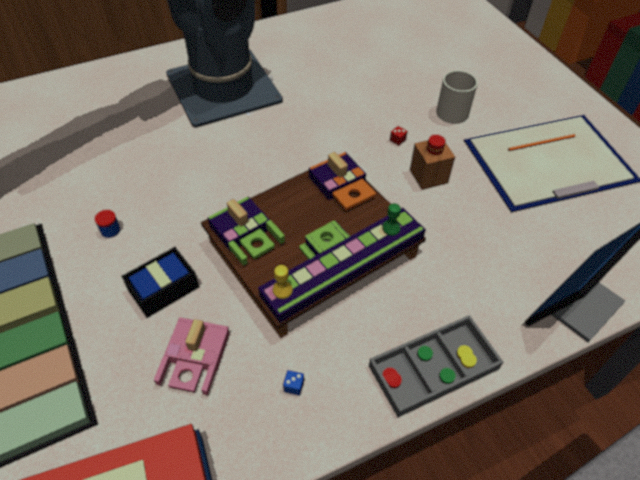

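View pics/side0.png

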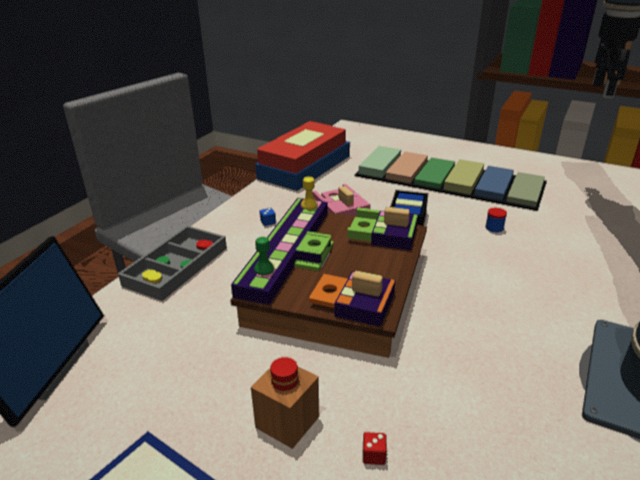

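The scene picture shows these candidates:
- **Half:** green half (scene 245,228), orange (340,178), pink look-alike on the table (193,350).
- **Pin:** red head on the wooden block (436,145), red/blue cylinder (107,222), red die (398,135).

By the description I choose the green half on the deck and the pin in the block. Next I check both in close crops.

Run:
```python
import cv2
a=cv2.imread('pics/scene0.png')[125:335,195:460];cv2.imwrite('pics/sc1.png',cv2.resize(a,None,fx=2.8,fy=2.8,interpolation=cv2.INTER_CUBIC))
b=cv2.imread('pics/side0.png')[170:440,225:435];cv2.imwrite('pics/si1.png',cv2.resize(b,None,fx=2.2,fy=2.2,interpolation=cv2.INTER_CUBIC))
```

```text
(no output)
```

View pics/sc1.png

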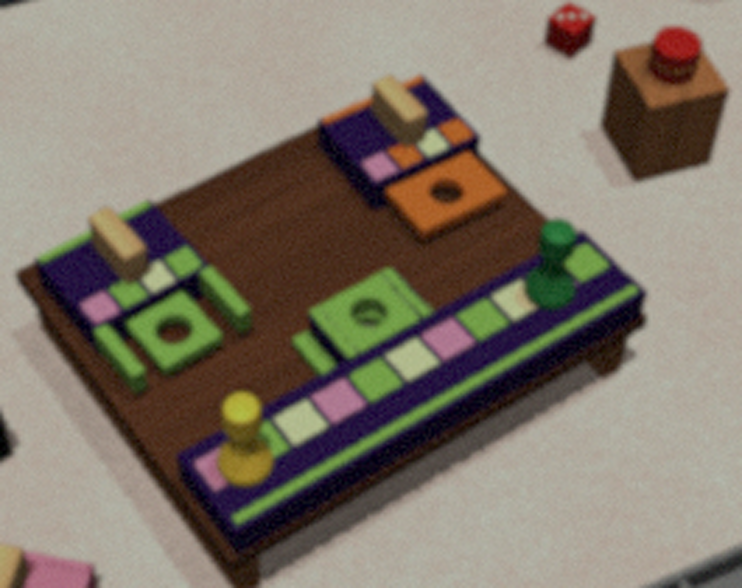

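View pics/si1.png

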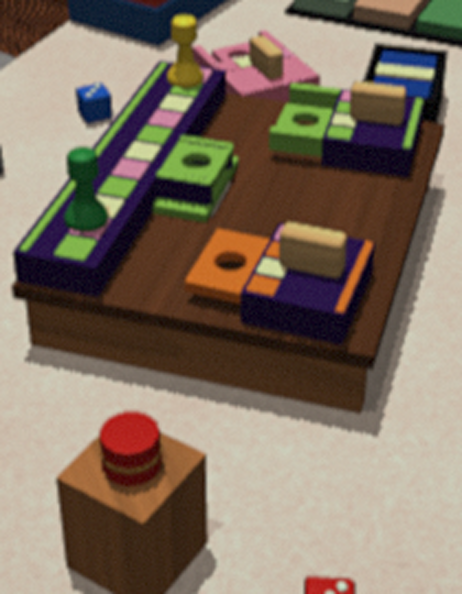

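```bash
cat > fit.py <<'E'
from h import *
from scipy.optimize import least_squares
A=load("scene0");B=load("side0")
S=lambda u,v:(A,195+u/2.8,125+v/2.8)
D=lambda u,v:(B,225+u/2.2,170+v/2.2)
def rz(a): return np.array([[np.cos(a),-np.sin(a),0],[np.sin(a),np.cos(a),0],[0,0,1]])
def fit(obs,x0):
    f=lambda p:np.concatenate([proj(o[0],rz(p[2])@np.array(X)+[p[0],p[1],0])-o[1:] for o,X in obs])
    s=least_squares(f,x0,loss='soft_l1');return s.x,f(s.x).reshape(-1,2).round(1).tolist()
h=.09
st=[(S(369,312),(0,0,h)),(D(197,160),(0,0,h)),(S(20,275),(-.182,-.165,.062)),(D(375,355),(-.182,.165,.062)),(D(442,122),(-.182,-.165,.062)),
 (D(15,288),(.091,.165,.062)),(S(180,465),(.0235,-.165,.09)),(S(583,233),(.0235,.165,.09)),(S(642,290),(.09,.165,.09))]
f0=tri(S(369,312),D(197,160));print("fixed",f0)
p,res=fit(st,[f0[0],f0[1],0]);print(p,np.degrees(p[2]),res)
for n,s,d in(("green",S(174,329),D(304,119)),("grip top",S(118,232),D(379,91)),("orange",S(446,191),D(230,261)),("pintop",S(676,42),D(131,427))):
    X=tri(s,d);print(n,X.round(4),"stand",(rz(-p[2])@(X-[p[0],p[1],0])).round(4))
g=tri(S(174,329),D(304,119))
hz=.0805
gr=[(S(174,329),(0,0,hz)),(D(304,119),(0,0,hz)),(S(118,232),(-.062,0,.12)),(D(379,91),(-.062,0,.12)),(S(38,262),(-.098,-.045,.09)),(S(152,203),(-.098,.045,.09)),(D(423,98),(-.098,-.045,.09)),(D(410,172),(-.098,.045,.062)),(D(325,163),(-.023,.045,.062))]
q,res=fit(gr,[g[0],g[1],p[2]]);print(q,np.degrees(q[2]),res)
print("hole in stand",rz(-p[2])@np.array([q[0]-p[0],q[1]-p[1],0]),"dyaw",np.degrees(q[2]-p[2]))
E
python3 fit.py
```

```text
fixed [ 0.59895804 -0.00483869  0.08959786]
[ 0.60004048 -0.00524976  0.18187395] 10.42060990385676 [[-0.2, 0.2], [-0.7, -0.3], [-2.7, 0.4], [0.4, -0.3], [-0.1, 0.2], [-1.2, -0.9], [-3.6, -1.0], [1.1, -3.1], [3.8, -1.2]]
green [ 0.5531 -0.1216  0.0803] stand [-0.0673 -0.106   0.0803]
grip top [ 0.4906 -0.1337  0.1172] stand [-0.1309 -0.1066  0.1172]
orange [0.5184 0.0943 0.0795] stand [-0.0623  0.1126  0.0795]
pintop [0.4805 0.3002 0.1083] stand [-0.0623  0.3221  0.1083]
[ 0.55284889 -0.12127243  0.22303169] 12.77877460733931 [[0.3, -0.1], [0.2, -0.1], [-0.7, -0.3], [-0.8, -1.7], [-1.6, -0.8], [-1.7, -1.7], [-0.3, 0.0], [-1.0, 2.5], [-2.2, 1.5]]
hole in stand [-0.0673986  -0.10557336  0.        ] dyaw 2.3581647034825486
```

The crops confirm it. The green half has three tongues and two slots, with its hole at crop (174,329) and bar top at (118,232). The orange half has one broad tongue (446,191). The clasp hole is at (369,312) and the pin head on the block at (676,42).

Next I turn the jaw to the half's yaw and go above its grip bar.

```bash
cat > go.py <<'E'
# usage: go.py x y z yaw(deg) [s]  -> shift (cm, tool axes) and turn about tool x; with s: x y relative to stand
import sys
from h import *
ST=np.array([.6000,-.0052]);SY=np.radians(10.42)
def calc(x,y,z,yaw,stand=False):
    s=sensors.get_state();O=np.array(s["orientation"]);p=np.array(s["tcp_pos"])
    if stand: c,n=np.cos(SY),np.sin(SY); x,y=ST+[c*x-n*y,n*x+c*y]
    d=O.T@(np.array([x,y,z])-p)*100
    cur=np.degrees(np.arctan2(O[1,1],O[0,1]))+90
    T=np.column_stack([[0,0,-1],[np.sin(np.radians(yaw)),-np.cos(np.radians(yaw)),0],[-np.cos(np.radians(yaw)),-np.sin(np.radians(yaw)),0]])
    rv=cv2.Rodrigues(O.T@T)[0].ravel()
    q=np.array([p[0]-ST[0],p[1]-ST[1]]);c,n=np.cos(SY),np.sin(SY)
    print("shift cm",d.round(2),"turn",rv.round(4),"| tcp",p.round(4),"stand",[round(c*q[0]+n*q[1],4),round(-n*q[0]+c*q[1],4)],"yaw",cur.round(2),"F",np.round(s["ft_force"],1),"w",round(s["width"],4),"t",s["time_s"])
if __name__=="__main__": calc(*map(float,sys.argv[1:5]),len(sys.argv)>5)
E
python3 -m handwheel '[[[0,0,0,0.078,0,0]]]' -1; python3 go.py 0.4915 -0.1342 0.23 12.5
```

```text
time_s: 0.2
tcp_pos: [0.2011, -0.644, 0.2307]
orientation: [[-0.0, 0.222, -0.975], [0.001, -0.975, -0.222], [-1.0, -0.001, 0.0]]
ft_force: [-0.2, 0.6, -0.3]
width: 0.0855
shift cm [  0.12 -43.25 -39.65] turn [0.0061 0.     0.0012] | tcp [ 0.2011 -0.644   0.2307] stand [np.float64(-0.5079), np.float64(-0.5561)] yaw 12.85 F [-0.2  0.6 -0.3] w 0.0855 t 0.2
```

```bash
for i in 1; do python3 -m handwheel '[[[0,-2.1,-2,0,0,0],[0,-2.1,-2,0,0,0],[0,-2.1,-2,0,0,0],[0,-2.1,-2,0,0,0],[0,-2.1,-2,0,0,0],[0,-2.1,-2,0,0,0],[0,-2.1,-2,0,0,0],[0,-2.1,-2,0,0,0],[0,-2.1,-2,0,0,0],[0,-2.1,-2,0,0,0]]]' >/dev/null; python3 -m handwheel '[[[0,-2.1,-2,0,0,0],[0,-2.1,-2,0,0,0],[0,-2.1,-2,0,0,0],[0,-2.1,-2,0,0,0],[0,-2.1,-2,0,0,0],[0,-2.1,-2,0,0,0],[0,-2.1,-2,0,0,0],[0,-2.1,-2,0,0,0],[0,-2.1,-1,0,0,0],[0,0,0,0,0,0]]]'; done; python3 go.py 0.4915 -0.1342 0.18 12.5
```

```text
time_s: 2.2
tcp_pos: [0.4739, -0.1692, 0.231]
orientation: [[-0.0, 0.228, -0.974], [0.002, -0.974, -0.228], [-1.0, -0.002, -0.0]]
ft_force: [-0.7, 0.2, 0.2]
width: 0.0853
shift cm [ 5.11 -3.   -2.51] turn [ 0.0118 -0.0002  0.0018] | tcp [ 0.4739 -0.1692  0.231 ] stand [np.float64(-0.1536), np.float64(-0.1385)] yaw 13.17 F [-0.7  0.2  0.2] w 0.0853 t 2.2
```

```bash
python3 -m handwheel '[[[1.7,-1,-0.8,0.006,0,0],[1.7,-1,-0.8,0.006,0,0],[1.7,-1,-0.9,0,0,0],[0,0,0,0,0,0],[0,0,0,0,0,0]]]'>/dev/null; python3 go.py 0.4915 -0.1342 0.095 12.5
python3 - <<'E'
from h import *
c=snap("wrist","w1");print(c["K"],c["R"],c["t"])
E
```

```text
shift cm [ 8.53 -0.43 -0.2 ] turn [-0.0055  0.0011  0.    ] | tcp [ 0.4905 -0.1389  0.1803] stand [np.float64(-0.1319), np.float64(-0.1116)] yaw 12.19 F [ 0.9 -0.3  0.4] w 0.0858 t 2.7
[[371.64829954   0.         312.57009615]
 [  0.         371.64829954 236.60424528]
 [  0.           0.           1.        ]] [[ 2.10545834e-01 -9.77583979e-01 -1.26291749e-04]
 [-9.32760129e-01 -2.00930624e-01  2.99308244e-01]
 [-2.92624320e-01 -6.29003039e-02 -9.54156465e-01]] [-0.23971965  0.4057471   0.46570485]
```

View pics/w1.png

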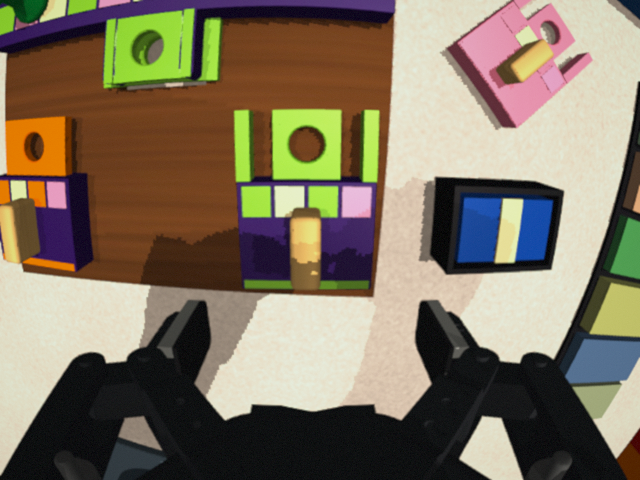

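The wrist view shows the green half below with its hole at (306,144), front edge (238,183)–(376,182) and bar (292–320, 210–289). The fixed hole is at (148,47) and the orange half is at the left.

```bash
cat >> h.py <<'E'
def wz(c,u,v,z):
    K=c["K"];dx,dy=u-K[0,2],v-K[1,2];rr=np.hypot(dx,dy);th=rr/K[0,0]
    d=c["R"].T@np.array([np.sin(th)*dx/rr,np.sin(th)*dy/rr,np.cos(th)]);o=-c["R"].T@c["t"]
    return (o+d*(z-o[2])/d[2])[:2]
E
python3 - <<'E'
from h import *
c=load("w1")
P=lambda n,u,v,z:print(n,wz(c,u,v,z).round(4)) or wz(c,u,v,z)
ang=lambda a,b:np.degrees(np.arctan2(*(b-a)[::-1]))
h=P("ghole",306,144,.0805);f=P("fhole",148,47,.09)
a=P("fl",238,183,.09);b=P("fr",376,182,.09);print("yaw",ang(b,a)-90, np.linalg.norm(a-b))
a=P("bl",244,289,.09);b=P("br",370,289,.09);print("yaw",ang(b,a)-90, np.linalg.norm(a-b))
a=P("barback",305,284,.12);b=P("barfront",306,212,.12);print("yaw",ang(a,b),np.linalg.norm(a-b),(a+b)/2)
a=P("fix edge l",0,50,.09);b=P("r",392,14,.09);print("yaw",ang(b,a)-90)
a=P("deck back l",25,270,.062);b=P("r",373,297,.062);print("yaw",ang(b,a)-90)
E
```

```text
ghole [ 0.5513 -0.1221]
fhole [ 0.5983 -0.0061]
fl [ 0.5189 -0.0846]
fr [ 0.538  -0.1708]
yaw 12.49154912058762 0.08826551962476745
bl [ 0.4461 -0.1   ]
br [ 0.4648 -0.1861]
yaw 12.248419790007503 0.08809617360041593
barback [ 0.4729 -0.1387]
barfront [ 0.5164 -0.1302]
yaw 11.054254117419074 0.04425941263935483 [ 0.49464765 -0.13449058]
fix edge l [0.5948 0.1405]
r [ 0.647  -0.1567]
yaw 9.959819471176843
deck back l [0.3936 0.124 ]
r [ 0.4464 -0.1979]
yaw 9.318636046410276
```

```bash
python3 -m handwheel '[[[1.8,-0.3,-0.1,0,0,0],[1.8,-0.1,-0.1,0,0,0],[1.8,0,0,0,0,0],[1.7,0,0,0,0,0],[1.4,0,0,0,0,0],[0,0,0,0,0,0],[0,0,0,0,0,0]]]'>/dev/null; python3 go.py 0.4915 -0.135 0.095 12.3; python3 -m handwheel '[[[0,0,0,0,0,0],[0,0,0,0,0,0],[0,0,0,0,0,0],[0,0,0,0,0,0],[0,0,0,0,0,0],[0,0,0,0,0,0],[0,0,0,0,0,0],[0,0,0,0,0,0]]]' 1
```

```text
shift cm [0.11 0.02 0.08] turn [-0.0029 -0.0005 -0.0006] | tcp [ 0.4922 -0.1347  0.0961] stand [np.float64(-0.1294), np.float64(-0.1078)] yaw 12.13 F [-0.6 -0.4  1.1] w 0.0853 t 3.45
time_s: 4.25
tcp_pos: [0.4922, -0.1339, 0.0957]
orientation: [[0.001, 0.211, -0.977], [-0.0, -0.977, -0.211], [-1.0, 0.0, -0.0]]
ft_force: [-1.0, 0.6, 5.8]
width: 0.0166
```

Run:
```python
from fit import *
W=load("w1")
def f(p):
    T=lambda X:rz(p[2])@np.array(X)+[p[0],p[1],0]
    o=[proj(c,T(X))-[u,v] for (c,u,v),X in st[:6]]
    o+=[proj(c,T((X[0],np.sign(X[1])*p[3],X[2])))-[u,v] for (c,u,v),X in st[6:]]
    for (u,v),X in (((148,47),(0,0,.09)),((373,297),(-.182,-.165,.062))):
        o+=[(wz(W,u,v,X[2])-T(X)[:2])*700]
    # edge lines: direction normals
    R2=lambda q:(rz(-p[2])@np.array([q[0]-p[0],q[1]-p[1],0]))[0]
    o+=[[ (R2(wz(W,25,270,.062))+.182)*700,(R2(wz(W,0,50,.09))-.0235)*700,(R2(wz(W,392,14,.09))-.0235)*700]]
    return np.concatenate(o)
s=least_squares(f,[.6,-.005,.18,.16],loss='soft_l1');print(s.x,np.degrees(s.x[2]),f(s.x).round(1))
```

```text
fixed [ 0.59895804 -0.00483869  0.08959786]
[ 0.60004048 -0.00524976  0.18187395] 10.42060990385676 [[-0.2, 0.2], [-0.7, -0.3], [-2.7, 0.4], [0.4, -0.3], [-0.1, 0.2], [-1.2, -0.9], [-3.6, -1.0], [1.1, -3.1], [3.8, -1.2]]
green [ 0.5531 -0.1216  0.0803] stand [-0.0673 -0.106   0.0803]
grip top [ 0.4906 -0.1337  0.1172] stand [-0.1309 -0.1066  0.1172]
orange [0.5184 0.0943 0.0795] stand [-0.0623  0.1126  0.0795]
pintop [0.4805 0.3002 0.1083] stand [-0.0623  0.3221  0.1083]
[ 0.55284889 -0.12127243  0.22303169] 12.77877460733931 [[0.3, -0.1], [0.2, -0.1], [-0.7, -0.3], [-0.8, -1.7], [-1.6, -0.8], [-1.7, -1.7], [-0.3, 0.0], [-1.0, 2.5], [-2.2, 1.5]]
hole in stand [-0.0673986  -0.10557336  0.        ] dyaw 2.3581647034825486
[ 0.59870381 -0.00481209  0.17406296  0.15800421] 9.973072733670513 [-0.3 -0.4 -0.2 -0.  -2.4 -0.9  0.1  0.5  1.   0.9 -1.2 -0.9 -0.6 -4.2
 -1.5 -1.6  1.   0.5 -0.3 -0.9 -1.2  0.6  1.6 -1.5 -1.6]
```

```bash
sed -i 's/ST=.*/ST=np.array([.5988,-.0050]);SY=np.radians(10.0)/' go.py; python3 go.py -0.132 0 0.0957 10 s
```

```text
shift cm [ -0.   -10.85   0.05] turn [ 0.0382 -0.0005 -0.0002] | tcp [ 0.4922 -0.1339  0.0957] stand [np.float64(-0.1273), np.float64(-0.1084)] yaw 12.19 F [-1.   0.6  5.8] w 0.0166 t 4.25
```

```bash
python3 -m handwheel '[[[0,-1.2,0,0,0,0],[0,-1.2,0,0,0,0],[0,-1.2,0,0,0,0],[0,-1.2,0,0,0,0],[0,-1.2,0,0,0,0],[0,-1.2,0,0,0,0],[0,-1.2,0,0,0,0],[0,-1.2,0,0,0,0],[0,-1.25,0,0.02,0,0],[0,0,0,0.018,0,0]]]'>/dev/null;python3 -m handwheel '[[[0,0,0,0,0,0],[0,0,0,0,0,0]]]'>/dev/null; python3 go.py -0.132 0 0.0957 10 s; python3 -c "
from h import *
snap('wrist','w2')"
```

```text
shift cm [-0.01  0.25  0.06] turn [ 0.0026 -0.0006  0.0015] | tcp [ 0.469  -0.0254  0.0957] stand [np.float64(-0.1314), np.float64(0.0025)] yaw 10.15 F [-0.4  4.7  7.6] w 0.0169 t 5.45
```

View pics/w2.png

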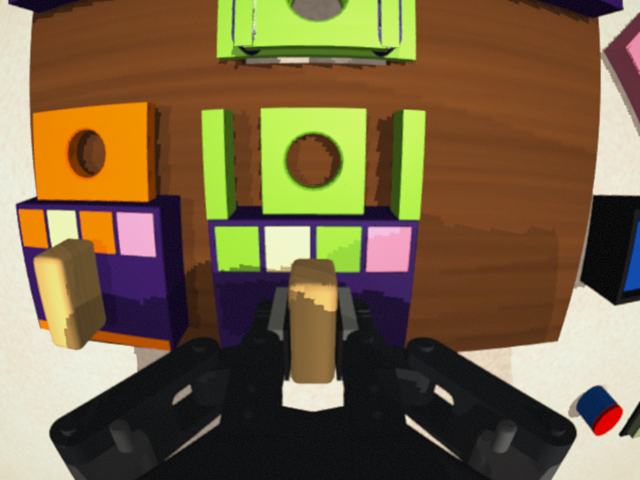

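The wrist view now shows the green hole at (314,160) and its front tongue edge (261–366, 108). The clasp and ribs' back edge runs (217–417, 59) and the fixed hole is about (318,3). They are nearly aligned.

Run:
```python
from h import *
c=load("w2");ST=np.array([.5988,-.0050]);a=np.radians(10.0);R=np.array([[np.cos(a),np.sin(a)],[-np.sin(a),np.cos(a)]])
for n,u,v,z in(("ghole",314,160,.0805),("tongue fl",261,108,.0805),("tongue fr",366,109,.0805),("block l",211,221,.09),("block r",418,221,.09),("outer l",203,111,.0805),("outer r",425,111,.0805),("clasp l",217,57,.09),("clasp r",416,60,.09),("fhole",318,3,.09),("fix l",10,5,.09),("fix r",622,12,.09),("deck back r",558,341,.062)):
    print(n,(R@(wz(c,u,v,z)-ST)*1000).round(1))
```

```text
ghole [-70.6   1.3]
tongue fl [-48.1  23.6]
tongue fr [-48.4 -20.5]
block l [-94.8  44.9]
block r [-94.5 -42.9]
outer l [-48.2  48.9]
outer r [-48.  -46.3]
clasp l [-26.7  40.1]
clasp r [-27.5 -39.4]
fhole [-5.1 -0.1]
fix l [ 22.4 157.2]
fix r [  20.3 -157.7]
deck back r [-183.8 -164.1]
```

```bash
python3 -m handwheel '[[[0,0.11,-0.6,0.004,0,0],[0,0,-0.8,0,0,0],[0,0,-0.8,0,0,0],[0,0,-0.5,0,0,0],[0,0,-0.4,0,0,0],[0,0,-0.4,0,0,0],[0,0,-0.4,0,0,0],[0,0,-0.4,0,0,0],[0,0,-0.4,0,0,0],[0,0,0,0,0,0]]]'; python3 go.py -0.062 0 0.0957 10 s
```

```text
time_s: 6.5
tcp_pos: [0.5118, -0.0206, 0.0957]
orientation: [[-0.006, 0.17, -0.985], [-0.001, -0.985, -0.17], [-1.0, -0.0, 0.006]]
ft_force: [-14.6, -3.2, 23.8]
width: 0.0168
shift cm [-0.01 -0.03 -2.64] turn [-0.0035  0.0065  0.0004] | tcp [ 0.5118 -0.0206  0.0957] stand [np.float64(-0.0884), np.float64(-0.0002)] yaw 9.8 F [-14.6  -3.2  23.8] w 0.0168 t 6.5
```

```bash
python3 -c "
from h import *
a=snap('wrist','w3');b=snap('side','s3')
A=a['color'][0:300,120:520,::-1];B=cv2.resize(b['color'][170:320,230:430,::-1],(400,300),interpolation=2)
S=snap('scene','c3')['color'][170:320,240:440,::-1]
cv2.imwrite('pics/m3.png',np.hstack([A,B]));cv2.imwrite('pics/m3.png',np.vstack([np.hstack([A,B]),np.hstack([cv2.resize(S,(400,300),interpolation=2),np.zeros((300,400,3),np.uint8)])]))"
```

```text
(no output)
```

View pics/m3.png

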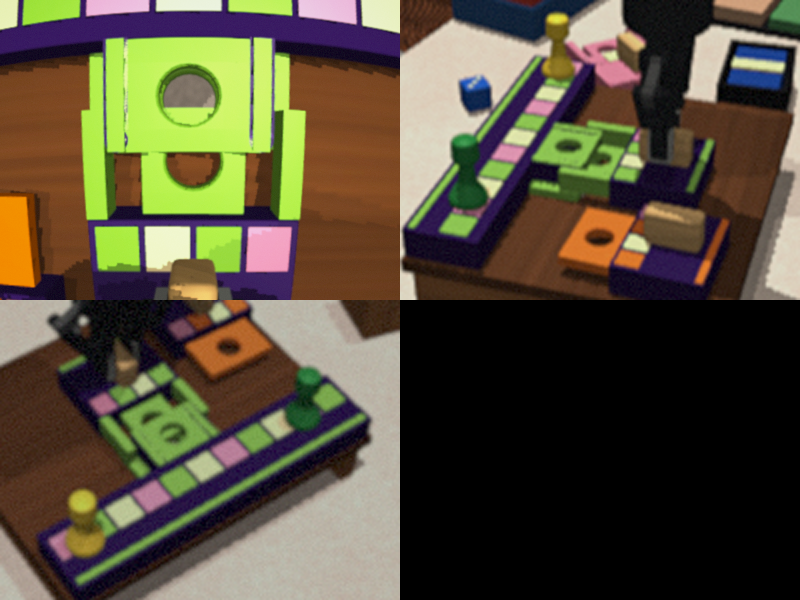

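The composite shows the tongue well inside the clasp (wrist 142–245, y up to 152) and the outer tongues outside the ribs. The force is −15 N in x and +24 N in z, so the half is being pressed onto the deck. I ease upward.

```bash
for i in 1 2; do python3 -m handwheel '[[[-0.05,0,0,0,0,0],[0,0,0,0,0,0]]]' >/dev/null; python3 go.py -0.062 0 0.0957 10 s; done
```

```text
shift cm [-0.   -0.   -2.37] turn [-0.0028  0.0016  0.0007] | tcp [ 0.5144 -0.0198  0.0957] stand [np.float64(-0.0857), np.float64(0.0)] yaw 9.84 F [-5.2  0.2  7.5] w 0.0167 t 6.85
shift cm [ 0.03 -0.06 -2.25] turn [-0.003   0.0001  0.0004] | tcp [ 0.5156 -0.0202  0.096 ] stand [np.float64(-0.0846), np.float64(-0.0005)] yaw 9.83 F [ 0.1  0.6 -2. ] w 0.0168 t 7.05
```

It was friction only. The half is now carried lightly, so I slide on.

```bash
python3 -m handwheel '[[[0,0,-0.3,0,0,0],[0,0,-0.3,0,0,0],[0,0,-0.3,0,0,0],[0,0,-0.3,0,0,0],[0,0,0,0,0,0]]]' >/dev/null; python3 go.py -0.062 0 0.096 10 s;python3 -m handwheel '[[[0,0,-0.2,0,0,0],[0,0,-0.2,0,0,0],[0,0,-0.2,0,0,0],[0,0,0,0,0,0]]]' >/dev/null; python3 go.py -0.062 0 0.096 10 s
```

```text
shift cm [ 0.02 -0.07 -1.  ] turn [-0.0031 -0.0004  0.0005] | tcp [ 0.528  -0.0182  0.0962] stand [np.float64(-0.072), np.float64(-0.0007)] yaw 9.82 F [ 0.1  3.4 -4.9] w 0.0171 t 7.55
shift cm [ 0.01 -0.08 -0.49] turn [-0.0034  0.0009  0.0005] | tcp [ 0.533  -0.0174  0.0961] stand [np.float64(-0.0669), np.float64(-0.0008)] yaw 9.81 F [-1.2  3.9 -3.1] w 0.0168 t 7.95
```

```bash
for i in 1 2 3; do python3 -m handwheel '[[[0,-0.03,-0.15,0,0,0],[0,0,0,0,0,0]]]' >/dev/null; python3 go.py -0.062 0 0.096 10 s;done
```

```text
shift cm [ 0.01 -0.07 -0.37] turn [-0.0036  0.0013  0.0003] | tcp [ 0.5342 -0.0171  0.0961] stand [np.float64(-0.0657), np.float64(-0.0007)] yaw 9.79 F [-3.9  3.9 -2.7] w 0.0169 t 8.15
shift cm [ 0.02 -0.07 -0.2 ] turn [-0.0038  0.0007  0.    ] | tcp [ 0.5359 -0.0168  0.0962] stand [np.float64(-0.064), np.float64(-0.0007)] yaw 9.78 F [-2.4  2.4 -3.1] w 0.0167 t 8.35
shift cm [ 0.02 -0.06 -0.01] turn [-0.0041  0.0001 -0.0002] | tcp [ 0.5377 -0.0164  0.0962] stand [np.float64(-0.0621), np.float64(-0.0006)] yaw 9.76 F [-2.5  1.4 -3.8] w 0.0172 t 8.55
```

```bash
for i in 1 2 3; do python3 -m handwheel '[[[0,0,-0.12,0,0,0],[0,0,0,0,0,0]]]' >/dev/null; python3 go.py -0.062 0 0.096 10 s;done
```

```text
shift cm [ 0.03 -0.06  0.11] turn [-0.0041  0.0001 -0.0002] | tcp [ 0.5389 -0.0162  0.0963] stand [np.float64(-0.0609), np.float64(-0.0006)] yaw 9.77 F [-2.5  1.7 -3.3] w 0.0172 t 8.75
shift cm [ 0.02 -0.06  0.16] turn [-0.0041  0.0013 -0.0001] | tcp [ 0.5394 -0.0161  0.0962] stand [np.float64(-0.0604), np.float64(-0.0006)] yaw 9.77 F [-5.4  0.7 -1.3] w 0.0168 t 8.95
shift cm [ 0.01 -0.06  0.16] turn [-0.0043  0.0035 -0.    ] | tcp [ 0.5394 -0.0161  0.0961] stand [np.float64(-0.0604), np.float64(-0.0006)] yaw 9.75 F [-10.1   0.1   1.6] w 0.0165 t 9.15
```

Home stop reached, which agrees with the vision to under 1 mm. I back off slightly, set the half down, release and rise.

```bash
python3 -m handwheel '[[[0.03,0,0.1,0,0,0],[0.03,0,0.1,0,0,0],[0,0,0,0,0,0]]]' >/dev/null; python3 go.py -0.062 0 0.096 10 s; python3 -m handwheel '[[[0,0,0,0,0,0],[0,0,0,0,0,0],[0,0,0,0,0,0],[0,0,0,0,0,0],[0,0,0,0,0,0]]]' -1; python3 -m handwheel '[[[-2,0,0,0,0,0],[-3,0,0,0,0,0],[-3,0,0,0,0,0],[-3,0,0,0,0,0],[-3,0,0,0,0,0],[0,0,0,0,0,0],[0,0,0,0,0,0]]]' >/dev/null; python3 go.py -0.003 0 0.24 10 s;  python3 -c "
from h import *
a=snap('wrist','w4')
cv2.imwrite('pics/w4.png',cv2.resize(a['color'][0:300,120:520,::-1],(800,600),interpolation=2))"
```

```text
shift cm [-0.01 -0.05  0.16] turn [-0.004  -0.0004 -0.0002] | tcp [ 0.5394 -0.016   0.0959] stand [np.float64(-0.0604), np.float64(-0.0006)] yaw 9.77 F [-3.6  1.6 -0.9] w 0.0172 t 9.45
time_s: 9.95
tcp_pos: [0.5395, -0.0159, 0.0958]
orientation: [[0.001, 0.17, -0.985], [0.0, -0.985, -0.17], [-1.0, 0.0, -0.001]]
ft_force: [-1.3, 0.5, -0.6]
width: 0.085
shift cm [-0.38 -0.06 -5.73] turn [-0.0038 -0.0015 -0.0002] | tcp [ 0.5395 -0.0159  0.2362] stand [np.float64(-0.0603), np.float64(-0.0004)] yaw 9.78 F [-0.3  0.  -0.8] w 0.0855 t 10.65
```

View pics/w4.png

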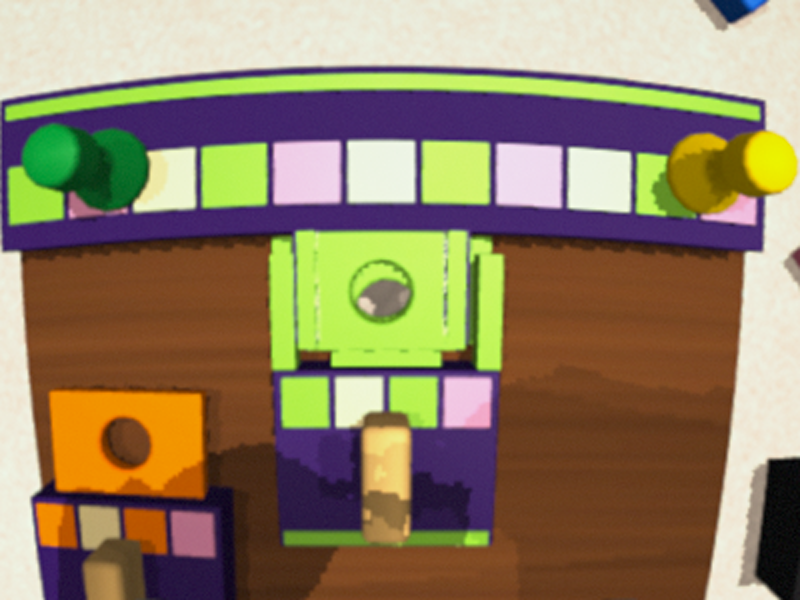

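The view shows the half engaged and sprung back a few mm, as expected. The fixed hole is at crop (381,291), the overlap is visible inside it, the block front edge is at crop y≈372, and both pawns are upright.

Next I measure and go to the pin.

```bash
python3 - <<'E'
from h import *
c=load("w4");ST=np.array([.5988,-.0050]);a=np.radians(9.8);R=np.array([[np.cos(a),np.sin(a)],[-np.sin(a),np.cos(a)]])
for n,u,v,z in(("fhole",381,291,.09),("block l",275,373,.09),("block r",498,373,.09),("block bl",284,545,.09),("block br",491,545,.09),("clasp l",297,350,.09),("clasp r",466,350,.09),("fix l",3,249,.09),("fix r",763,249,.09)):
    q=wz(c,120+u/2,v/2,z);print(n,q.round(4),(R@(q-ST)*1000).round(1))
E
python3 go.py 0.4805 0.3002 0.236 10
```

```text
fhole [ 0.5981 -0.0049] [-0.6  0.2]
block l [0.5595 0.0311] [-32.6  42.2]
block r [ 0.5744 -0.0559] [-32.7 -46. ]
block bl [0.4873 0.0179] [-106.    41.6]
block br [ 0.5021 -0.0685] [-106.1  -46.2]
clasp l [0.57   0.0237] [-23.5  33.2]
clasp r [ 0.5811 -0.0416] [-23.6 -33.1]
fix l [0.5957 0.1553] [ 24.2 158.5]
fix r [ 0.6493 -0.1579] [  23.8 -159.2]
shift cm [ -0.07 -32.14   0.39] turn [-0.0038  0.0003  0.    ] | tcp [ 0.5389 -0.0159  0.2353] stand [np.float64(-0.0608), np.float64(-0.0003)] yaw 9.78 F [ 0.1  0.5 -0.1] w 0.0856 t 10.7
```

```bash
python3 -m handwheel '[[[0,-3,0,0,0,0],[0,-3,0,0,0,0],[0,-3,0,0,0,0],[0,-3,0,0,0,0],[0,-3,0,0,0,0],[0,-3,0,0,0,0],[0,-3,0,0,0,0],[0,-3,0,0,0,0],[0,-3,0,0,0,0],[0,-3,0,0,0,0]]]' >/dev/null; python3 -m handwheel '[[[0,-2.1,0,0,0,0],[0,0,0.2,0,0,0],[0,0,2,0,0,0],[0,0,2,0,0,0],[0,0,1,0,0,0],[0,0,0,0,0,0],[0,0,0,0,0,0]]]' >/dev/null;python3 go.py 0.4805 0.3002 0.18 10; python3 -c "
from h import *
a=snap('wrist','w5')
cv2.imwrite('pics/w5.png',a['color'][100:480,:,::-1])
print(sensors.get_state()['qpos'])"
```

```text
shift cm [ 5.57 -0.09 -4.72] turn [-0.0042 -0.0004 -0.0001] | tcp [0.4341 0.2913 0.2356] stand [np.float64(-0.1107), np.float64(0.3204)] yaw 9.76 F [-0.3  0.3 -0.2] w 0.0856 t 12.4
[ -33.61890426   19.8826789    -7.42244289  104.66536051    3.07374387
   55.62116492 -122.5912726 ]
```

View pics/w5.png

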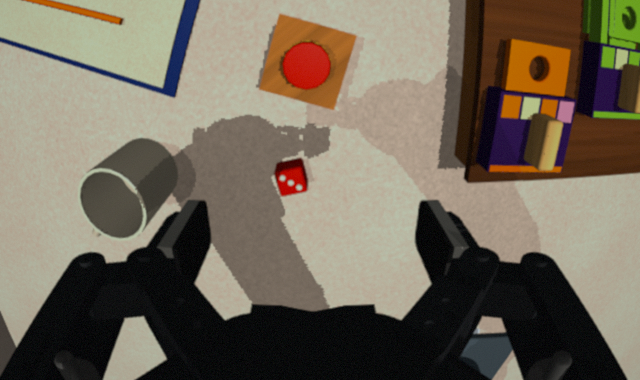

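The red head is at (305,165) in the full wrist picture, on its block.

Run:
```python
from h import *
from go import calc
c=load("w5");q=wz(c,305,165.5,.108);print(q);x,y=(q[0]+.4805)/2,(q[1]+.3002)/2
print(wz(c,281,165.5,.108)-wz(c,330,165.5,.108))
calc(q[0],q[1],.086,9.8)
```

```text
[0.47861799 0.30381774]
[-0.00594303  0.03520182]
shift cm [14.97 -0.47 -4.57] turn [-0.0009 -0.0005 -0.0001] | tcp [0.4343 0.2915 0.2356] stand [np.float64(-0.1105), np.float64(0.3205)] yaw 9.75 F [-0.4  0.7 -0.1] w 0.0849 t 12.45
```

```bash
python3 -m handwheel '[[[0,-0.4,-2.3,0,0,0],[0,0,-2.3,0,0,0],[2.5,0,0,0,0,0],[2.5,0,0,0,0,0],[2.5,0,0,0,0,0],[0,0,0,0,0,0],[0,0,0,0,0,0]]]' >/dev/null
python3 - <<'E'
from h import *
from go import calc
for cam in("wrist","scene","side"):
    c=snap(cam,"x5"+cam);im=c["color"].astype(int)
    m=((im[...,0]>130)&(im[...,1]<50)&(im[...,2]<60)).astype(np.uint8)
    n,l,s,ce=cv2.connectedComponentsWithStats(m)
    for i in range(1,n):
        if s[i,4]>60: print(cam,s[i],ce[i].round(1), wz(c,*ce[i],.108).round(4) if cam=="wrist" else atz(c,*ce[i],.108).round(4))
calc(.4795,.3025,.086,9.8)
E
```

```text
wrist [ 284  233   59   35 1569] [314.  250.7] [0.4856 0.303 ]
wrist [288 346  23  27 306] [299.8 358.9] [0.4114 0.2993]
scene [ 96 211  19  14 201] [104.6 217.5] [ 0.4048 -0.3564  0.108 ]
scene [383 369  18  17 212] [391.9 377. ] [ 0.8928 -0.0391  0.108 ]
side [489 209  17   8 106] [497.  212.3] [ 0.3246 -0.2314  0.108 ]
side [197 240  16   8  92] [203.8 243.2] [0.7572 0.1081 0.108 ]
side [271 358  19  16 187] [278.9 365.2] [0.4858 0.3046 0.108 ]
shift cm [ 7.61  0.15 -0.01] turn [-0.0005 -0.0021  0.001 ] | tcp [0.479  0.3039 0.1621] stand [np.float64(-0.0644), np.float64(0.325)] yaw 9.77 F [ 0.2 -0.3  0.5] w 0.0855 t 13.3
```

Run:
```python
from h import *
from go import calc
c=load("x5wrist");im=c["color"][215:315,260:370]
cv2.imwrite('pics/x5c.png',cv2.resize(im[:,:,::-1],None,fx=5,fy=5,interpolation=2))
for v in (255,260,263): print(wz(c,313.5,v,.108).round(4))
```

```text
[0.4831 0.3028]
[0.4801 0.3023]
[0.4783 0.302 ]
```

View pics/x5c.png

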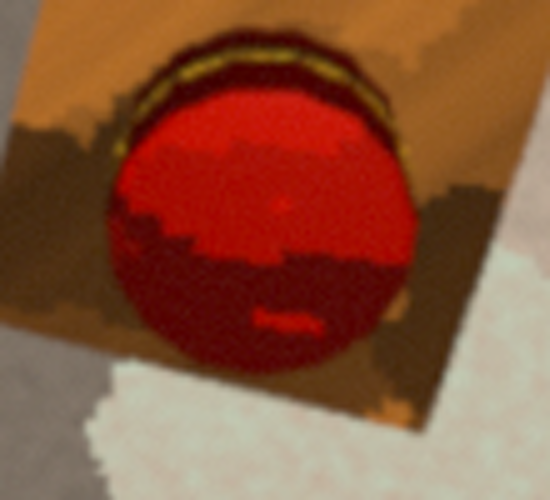

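The crop shows the head's top face centred at crop (262,230), which is pixel (312.4,261) and gives (0.4795, 0.3025). I descend and grip it.

```bash
python3 -m handwheel '[[[1.6,0.15,0,0,0,0],[1.5,0,0,0,0,0],[1.5,0,0,0,0,0],[1.5,0,0,0,0,0],[1,0,0,0,0,0],[0.5,0,0,0,0,0],[0,0,0,0,0,0],[0,0,0,0,0,0]]]' >/dev/null; python3 go.py .4795 .3025 .086 9.8;  python3 -m handwheel '[[[0,0,0,0,0,0],[0,0,0,0,0,0],[0,0,0,0,0,0],[0,0,0,0,0,0],[0,0,0,0,0,0],[0,0,0,0,0,0],[0,0,0,0,0,0]]]' 1
```

```text
shift cm [-0.06 -0.02 -0.09] turn [-0.0003 -0.0008  0.0004] | tcp [0.4787 0.3022 0.0854] stand [np.float64(-0.065), np.float64(0.3233)] yaw 9.78 F [-0.2  0.3  0.4] w 0.0852 t 14.1
time_s: 14.8
tcp_pos: [0.4785, 0.3022, 0.0854]
orientation: [[0.001, 0.17, -0.985], [0.001, -0.985, -0.17], [-1.0, -0.0, -0.001]]
ft_force: [-1.1, -0.1, 5.5]
width: 0.0345
```

```bash
python3 -m handwheel '[[[-1,0,0,0,0,0],[-2,0,0,0,0,0],[-2.5,0,0,0,0,0],[-2.5,0,0,0,0,0],[-2.5,0,0,0,0,0],[-2.5,0,0,0,0,0],[-2.5,0,0,0,0,0],[-1,0,0,0,0,0],[0,0,0,0,0,0]]]'
python3 - <<'E'
from go import *
calc(.5982-.001-.0033,-.0049-.0002-.0015,.25,9.8)
E
```

```text
time_s: 15.7
tcp_pos: [0.4787, 0.3021, 0.251]
orientation: [[0.002, 0.17, -0.985], [0.001, -0.985, -0.17], [-1.0, -0.001, -0.002]]
ft_force: [0.5, 0.3, -2.0]
width: 0.0343
shift cm [ 0.08 32.38 -6.11] turn [-0.0004 -0.0022  0.001 ] | tcp [0.4787 0.3021 0.251 ] stand [np.float64(-0.0649), np.float64(0.3233)] yaw 9.78 F [ 0.5  0.3 -2. ] w 0.0343 t 15.7
```

```bash
python3 -m handwheel '[[[0,3,0,0,0,0],[0,3,0,0,0,0],[0,3,0,0,0,0],[0,3,0,0,0,0],[0,3,0,0,0,0],[0,3,0,0,0,0],[0,3,0,0,0,0],[0,3,0,0,0,0],[0,3,-1,0,0,0],[0,3,-1.5,0,0,0]]]'>/dev/null;  python3 -m handwheel '[[[0,2.4,-2,0,0,0],[0,0,-1.6,0,0,0],[2,0,0,0,0,0],[2,0,0,0,0,0],[2,0,0,0,0,0],[0,0,0,0,0,0],[0,0,0,0,0,0]]]'>/dev/null
python3 - <<'E'
from go import *
calc(.5982-.001-.0033,-.0049-.0002-.0015,.18,9.8)
A=snap("scene","c6");B=snap("side","s6")
f=lambda c,x0,y0:cv2.resize(c["color"][y0:y0+150,x0:x0+100,::-1],(400,600),interpolation=2)
cv2.imwrite('pics/m6.png',np.hstack([f(A,275,110),f(B,260,110)]))
E
```

```text
shift cm [ 0.89 -0.03 -0.1 ] turn [-0.0002  0.0021  0.0002] | tcp [ 0.5929 -0.007   0.1889] stand [np.float64(-0.0061), np.float64(-0.001)] yaw 9.79 F [ 0.8 -0.2 -1.4] w 0.0345 t 17.4
```

View pics/m6.png

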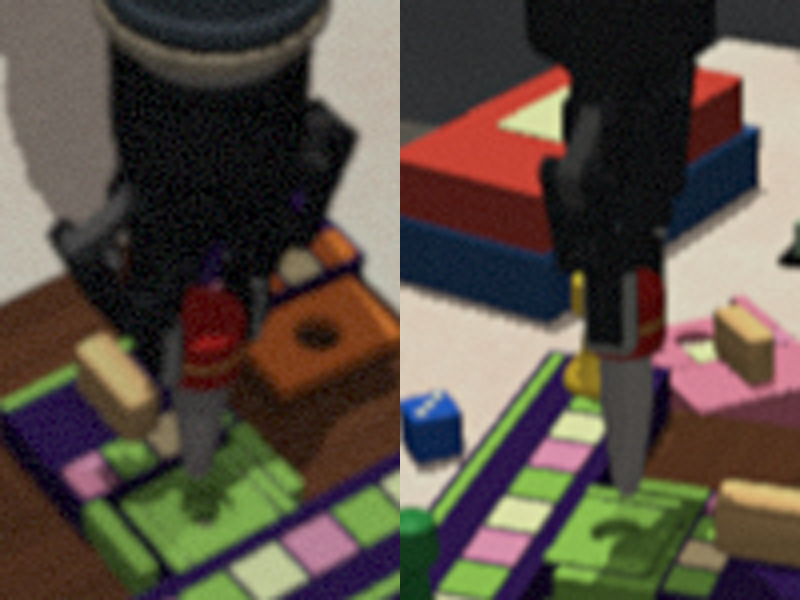

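The pin hangs upright over the hole: tip at scene (325,229) and side (317,232.5). I triangulate it.

Run:
```python
from h import *
A=load("c6");B=load("s6")
print(tri((A,325,228.5),(B,317,232)))
a=np.radians(9.8)
for x in(0,-.004): 
  X=np.array([.5982+x,-.0049,.09]);print(proj(A,X),proj(B,X))
print(proj(A,[.5939,-.0068,.1085]),proj(B,[.5939,-.0068,.1085]))
```

```text
[ 0.59587339 -0.0079728   0.11104977]
[326.31382081 235.84843199] [314.64277097 242.73302183]
[325.35506534 234.27642984] [316.60035415 243.25518963]
[324.53123382 228.07130778] [317.09230197 234.01910211]
```

```bash
python3 -m handwheel '[[[1,0,-0.1,0,0,0],[1,0,0,0,0,0],[0,0,0,0,0,0]]]'>/dev/null; python3 go.py 0 0 0.115 9.8 s; python3 -m handwheel '[[[0.4,0,0,0,0,0],[0.4,0,0,0,0,0],[0,0,0,0,0,0]]]'>/dev/null; python3 go.py 0 0 0.115 9.8 s
```

```text
shift cm [ 5.31 -0.09 -0.56] turn [-0.0001  0.0025  0.0004] | tcp [ 0.5935 -0.0068  0.1681] stand [np.float64(-0.0055), np.float64(-0.0009)] yaw 9.79 F [ 0.1  0.4 -2.5] w 0.034 t 17.8
shift cm [ 4.62 -0.1  -0.49] turn [-0.0002  0.0008  0.0001] | tcp [ 0.5942 -0.0068  0.1612] stand [np.float64(-0.0048), np.float64(-0.001)] yaw 9.79 F [-0.2 -1.  -2.1] w 0.0343 t 18.1
```

```bash
for i in 1 2 3; do python3 -m handwheel '[[[0.4,0,0,0,0,0],[0,0,0,0,0,0]]]'>/dev/null; python3 go.py 0 0 0.1 9.8 s; done
```

```text
shift cm [ 5.73 -0.1  -0.48] turn [-0.0002  0.0006  0.0001] | tcp [ 0.5943 -0.0068  0.1573] stand [np.float64(-0.0048), np.float64(-0.001)] yaw 9.79 F [ 0.3 -0.4 -1.7] w 0.034 t 18.3
shift cm [ 5.33 -0.1  -0.47] turn [-0.0002  0.0004  0.0001] | tcp [ 0.5943 -0.0068  0.1533] stand [np.float64(-0.0047), np.float64(-0.001)] yaw 9.79 F [ 0.2  0.5 -2.4] w 0.0343 t 18.5
shift cm [ 4.93 -0.1  -0.46] turn [-0.0002  0.0001  0.0002] | tcp [ 0.5945 -0.0067  0.1493] stand [np.float64(-0.0046), np.float64(-0.001)] yaw 9.79 F [ 0.5 -0.  -2.1] w 0.0339 t 18.7
```

```bash
for i in 1 2 3 4; do python3 -m handwheel '[[[0.4,-0.02,-0.05,0,0,0],[0,0,0,0,0,0]]]'>/dev/null; python3 go.py -.0016 .0002 0.0954 9.8 s; done
```

```text
shift cm [ 4.99 -0.1  -0.24] turn [-0.0002  0.0002  0.0001] | tcp [ 0.595  -0.0064  0.1453] stand [np.float64(-0.004), np.float64(-0.0008)] yaw 9.79 F [ 0.1  0.3 -2.7] w 0.0337 t 18.9
shift cm [ 4.59 -0.06 -0.2 ] turn [-0.      0.0002  0.0002] | tcp [ 0.5954 -0.006   0.1413] stand [np.float64(-0.0036), np.float64(-0.0004)] yaw 9.8 F [ 0.8  0.4 -1.8] w 0.0341 t 19.1
shift cm [ 4.2  -0.04 -0.15] turn [-0.      0.0002  0.0003] | tcp [ 0.5958 -0.0057  0.1374] stand [np.float64(-0.0031), np.float64(-0.0002)] yaw 9.8 F [ 0.5  1.9 -2. ] w 0.0341 t 19.3
shift cm [ 3.81 -0.02 -0.09] turn [-0.      0.      0.0002] | tcp [ 0.5963 -0.0054  0.1335] stand [np.float64(-0.0025), np.float64(-0.0)] yaw 9.8 F [ 0.3  1.6 -0.2] w 0.0342 t 19.5
```

```bash
for i in 1 2 3; do python3 -m handwheel '[[[0.3,-0.01,-0.03,0,0,0],[0,0,0,0,0,0]]]'>/dev/null; python3 go.py -.0016 .0002 0.0954 9.8 s; done
```

```text
shift cm [ 3.53 -0.01 -0.05] turn [-0.0001 -0.0003  0.0002] | tcp [ 0.5967 -0.0053  0.1307] stand [np.float64(-0.0021), np.float64(0.0001)] yaw 9.8 F [-0.   1.3  2. ] w 0.0344 t 19.7
shift cm [ 3.25  0.   -0.01] turn [ 0.     -0.0006  0.0003] | tcp [ 0.5971 -0.0051  0.1279] stand [np.float64(-0.0017), np.float64(0.0002)] yaw 9.8 F [0.  2.3 3.3] w 0.0348 t 19.9
shift cm [2.95 0.03 0.02] turn [ 0.0001 -0.0004  0.0004] | tcp [ 0.5973 -0.0048  0.1249] stand [np.float64(-0.0015), np.float64(0.0004)] yaw 9.8 F [-0.9  2.2  3.5] w 0.0342 t 20.1
```

Now straight down, watching the side forces.

```bash
for i in 1 2 3; do python3 -m handwheel '[[[0.25,0,0,0,0,0],[0,0,0,0,0,0]]]'>/dev/null; python3 go.py -.0016 .0002 0.0954 9.8 s; done; python3 -c "
from h import *
s=sensors.get_state();print(s['moment'])"
```

```text
shift cm [2.7  0.03 0.02] turn [ 0.0001 -0.0007  0.0005] | tcp [ 0.5974 -0.0047  0.1224] stand [np.float64(-0.0014), np.float64(0.0005)] yaw 9.81 F [-0.2  4.1  4.2] w 0.0343 t 20.3
shift cm [2.45 0.04 0.03] turn [ 0.0002 -0.0008  0.0005] | tcp [ 0.5974 -0.0047  0.1199] stand [np.float64(-0.0013), np.float64(0.0005)] yaw 9.81 F [-0.3  2.7  5.1] w 0.0342 t 20.5
shift cm [2.21 0.04 0.03] turn [ 0.0001 -0.0008  0.0005] | tcp [ 0.5974 -0.0047  0.1175] stand [np.float64(-0.0013), np.float64(0.0006)] yaw 9.81 F [-0.9  3.3  5.2] w 0.0342 t 20.7
[ 0.73431089  0.2550663  -0.0335545 ]
```

```bash
for i in 1 2 3 4; do python3 -m handwheel '[[[0.3,-0.01,0,0,0,0],[0,0,0,0,0,0]]]'>/dev/null; python3 go.py -.0016 .0002 0.0954 9.8 s; done
```

```text
shift cm [1.9  0.04 0.03] turn [ 0.0001 -0.0007  0.0004] | tcp [ 0.5974 -0.0047  0.1144] stand [np.float64(-0.0014), np.float64(0.0006)] yaw 9.81 F [0.1 3.  3.7] w 0.0339 t 20.9
shift cm [1.58 0.04 0.02] turn [ 0.0001 -0.0005  0.0003] | tcp [ 0.5973 -0.0046  0.1112] stand [np.float64(-0.0014), np.float64(0.0006)] yaw 9.81 F [0.1 2.5 2.5] w 0.0347 t 21.1
shift cm [1.28 0.04 0.02] turn [-0.     -0.0005  0.0003] | tcp [ 0.5973 -0.0046  0.1082] stand [np.float64(-0.0014), np.float64(0.0006)] yaw 9.8 F [0.9 2.7 3. ] w 0.0341 t 21.3
shift cm [0.98 0.05 0.02] turn [ 0.     -0.0005  0.0002] | tcp [ 0.5973 -0.0046  0.1052] stand [np.float64(-0.0014), np.float64(0.0007)] yaw 9.8 F [0.3 3.6 3. ] w 0.0343 t 21.5
```

```bash
for i in 1 2; do python3 -m handwheel '[[[0.3,-0.01,0,0,0,0],[0,0,0,0,0,0]]]'>/dev/null; python3 go.py -.0016 .0002 0.0954 9.8 s; done;  for i in 1 2 3; do python3 -m handwheel '[[[0.15,0,0,0,0,0],[0,0,0,0,0,0]]]'>/dev/null; python3 go.py -.0016 .0002 0.0954 9.8 s; done
```

```text
shift cm [0.67 0.05 0.01] turn [-0.0001 -0.0004  0.0001] | tcp [ 0.5972 -0.0046  0.1021] stand [np.float64(-0.0015), np.float64(0.0007)] yaw 9.8 F [1.  2.6 2.6] w 0.0342 t 21.7
shift cm [0.37 0.05 0.01] turn [-0.0002 -0.0003  0.    ] | tcp [ 0.5972 -0.0046  0.0991] stand [np.float64(-0.0015), np.float64(0.0007)] yaw 9.79 F [-0.2  2.3  2. ] w 0.0344 t 21.9
shift cm [0.23 0.05 0.01] turn [-0.0002 -0.0004  0.    ] | tcp [ 0.5973 -0.0046  0.0977] stand [np.float64(-0.0014), np.float64(0.0007)] yaw 9.79 F [-0.   3.   4.2] w 0.034 t 22.1
shift cm [0.09 0.05 0.01] turn [-0.0002 -0.0004  0.    ] | tcp [ 0.5972 -0.0046  0.0963] stand [np.float64(-0.0015), np.float64(0.0007)] yaw 9.79 F [0.5 2.7 3.9] w 0.0346 t 22.3
shift cm [-0.01  0.05  0.02] turn [-0.0002 -0.0007 -0.    ] | tcp [ 0.5973 -0.0046  0.0953] stand [np.float64(-0.0014), np.float64(0.0007)] yaw 9.79 F [-1.7  2.4 10.5] w 0.0343 t 22.5
```

```bash
python3 -m handwheel '[[[0.1,0,0,0,0,0],[0,0,0,0,0,0]]]'>/dev/null; python3 go.py -.0016 .0002 0.0954 9.8 s; python3 -m handwheel '[[[-0.1,0,0,0,0,0],[0,0,0,0,0,0],[0,0,0,0,0,0],[0,0,0,0,0,0],[0,0,0,0,0,0]]]' -1 >/dev/null; python3 go.py -.0016 .0002 0.0954 9.8 s; python3 -m handwheel '[[[-1,0,0,0,0,0],[-2,0,0,0,0,0],[-3,0,0,0,0,0],[-3,0,0,0,0,0],[-3,0,0,0,0,0],[0,0,4,0,0,0],[0,0,4,0,0,0],[0,0,2,0,0,0],[0,0,0,0,0,0],[0,0,0,0,0,0]]]'>/dev/null
python3 - <<'E'
from h import *
w=snap("wrist","w7");B=snap("side","s7");A=snap("scene","c7")
f=lambda c,x0,y0:cv2.resize(c["color"][y0:y0+150,x0:x0+200,::-1],(400,300),interpolation=2)
cv2.imwrite('pics/m7.png',np.vstack([np.hstack([w["color"][0:300,120:520,::-1],f(B,230,170)]),np.hstack([f(A,240,170),np.zeros((300,400,3),np.uint8)])]))
E
```

```text
shift cm [-0.01  0.05  0.02] turn [-0.0003 -0.0013 -0.    ] | tcp [ 0.5973 -0.0046  0.0953] stand [np.float64(-0.0014), np.float64(0.0007)] yaw 9.78 F [-5.8  2.2 21.3] w 0.0339 t 22.7
shift cm [-0.1   0.03 -0.02] turn [-0.0004  0.0005 -0.0001] | tcp [ 0.5969 -0.0048  0.0944] stand [np.float64(-0.0018), np.float64(0.0005)] yaw 9.77 F [-0.3  0.1  1. ] w 0.0853 t 23.2
```

View pics/m7.png

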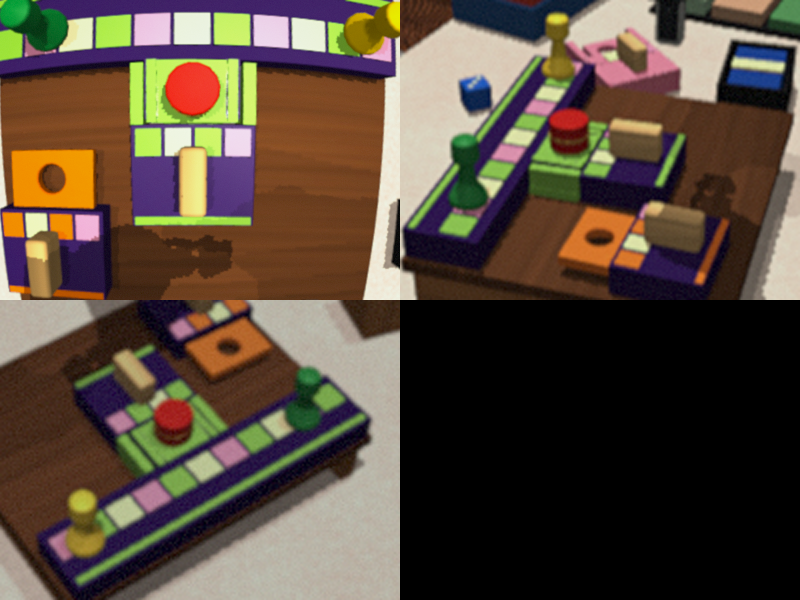

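The pin head is flat on the clasp (wrist crop 193,88), the halves are closed up and in line, both pawns stand, the orange half has not moved, and the gripper is clear. I hand the job in.

```bash
python3 -c "
from h import *
s=sensors.get_state();print(s['tcp_pos'],s['ft_force'],s['time_s'],ticket.job_done())"
```

```text
the job is handed in; nothing more can be done
[ 0.49951352 -0.02137985  0.21485015] [-0.14309368  0.58931567 -0.43967244] 24.35 None
```

The two halves are joined and pinned, and the job is handed in at 24.4 s of the 66 s allowed.

I slid the green half into the fixed half's clasp until it hit the home stop and let go. I then took the pin from its block, pushed it down upright while moving it over the fixed hole, released it and backed away.

**Checks that agreed:**
- The pin stopped hard at its home height: the tool was at z 0.0953 against 0.0954 expected, and a further push rose to 21 N without moving it.
- The last pictures show the head flat on the clasp, the halves in line, both pawns standing and the orange half in place.
- The force sensor reads about zero, so the robot is touching nothing.

**Off along the way:**
- Partway in, the slide rose to about 15 N back and 24 N down from friction; lifting the half about 1 mm freed it.
- Before pinning, the half sat about 2 mm to one side and, by the wrist camera, 7–9 mm short of the hole instead of the stated 6 mm. The pin drew it in.
- The first two estimates of the pin's position differed by about 4 mm; a closer wrist view settled it.

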